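# Adjust the end cap of the label roll stand

### The arm

A 6-joint arm with a two-finger parallel gripper is mounted at the origin on a cart in front of the work surface, level with it; the furniture and walls round the work are solid. World frame = base frame: x ahead of the robot, y to its left, z up, the work surface at z = 0. Lengths are in m, angles in degrees, forces in N, time in s.
With the tool pointing down it reaches from about 0.375 to 0.75 m from the base axis. Payload 9 kg.
Tool frame: the origin (TCP) lies at the centre of the arm's flange, where the gripper is bolted on; the fingertips stand 173 mm ahead of it and the grasp point (between the pads) lies 155 mm ahead of it; z points along the fingers, y is the direction in which the jaws open and shut (so a half turn about z gives the same grasp; the last joint's range is limited). The gripper opens to 85 mm and grips with 20 to 120 N. Pads are 22 mm wide; open, the fingers measure 114 mm over their backs; the gripper's body (76 mm by 85 mm) begins 54 mm behind the grasp point. The pads swing forward as they close: fully open they stand 13 mm farther back than shut.
Start: joints at [-85.525, 5.964, 5.575, 89.605, 0, 77.527], TCP at [0.175, -0.574, 0.405] pointing down, gripper open.
Joint ranges: [-171.21, 171.21], [-48.23, 106.86], [-62.78, 66.21], [-105.2, 120.99], [-86.42, 89.51], [-180, 180]. Speed limits (degrees/s): [127.2, 127.2, 147.25, 180, 180, 180].

### API

Orientations are given as a 3x3 rotation matrix whose columns are the frame's x, y, z axes.
In Python, from cell import manip gives the robot as it stands.
- The arm moves only by the tool apply_moves, never from a script. Its argument "moves" is a list of rows, each a list of 7 numbers: the opening, from -1 (shut) to 1 (fully open), then the shift along the tool's x, y, z in cm, then the turn, a rotation vector about the tool's x, y, z in degrees. In form: [[jaw, x, y, z, rx, ry, rz], ...]. A call has 1 to 8 rows; each row is the pose to reach, as a shift and turn from the pose commanded when the call began, along the tool's axes at that moment; what a row does not reach only later rows make up. A row lasts 1/10 s, in which the tool goes at most 50 mm and 8.59 degrees, less where a joint would pass 70% of its speed; a pose out of reach is approached as far as the arm can. A call with a gripper value outside its range is refused whole. The fingers move at their own pace and stop on an object; "newtons" is the grip in N (left out, the last holds). Time passes only in rows, so rows that repeat a pose let the fingers close. It gives the time, the measured TCP pose, the force and the opening at its end, in the units of the state.
- manip.get_obs(): the state, without advancing time (a new reading comes with each control period).
- manip.snapshot(name): name is "scene" or "top" or "wrist"; returns a dict with "img" (384x512x3 uint8, red, green, blue), "intrinsics" (3x3 intrinsics, pixels), "distortion" ([k1, k2, p1, p2, k3] as OpenCV has them; the pictures are not rectified), "world_from_camera" (4x4, takes a point from camera to world coordinates). Camera axes: x right, y down, z forward; pixel columns grow to the right and rows downward; lengths in m; the calibration is good to about 2 mm. A picture is of the moment at which its call begins. There is no depth.
- manip.finish_job(): hands the job in, once; it reports no verdict.
The state is a dict: "clock": time; "q": joint angles; "qvel": joint speeds; "tau": joint torques, N m; "ee_pos": TCP position; "tcp_rot": TCP orientation; "ft_force": force on the tool from outside, world axes, zero at the start; "torque": the same for the moment, N m; "opening": finger opening in m.
Only numpy, scipy, OpenCV 4.12 (cv2) and the standard library are available. Lean on these libraries where they do the work, as an engineer would, in place of code of your own. Each camera call takes 0.05 s, during which the arm holds its last target.

### The job

Lift the empty cardboard core off the black knurled end cap of the label roll stand and set it down standing on end on the free table top, clear of the stand. Then screw the end cap down (clockwise from above) until it bottoms out, and back it off a quarter turn so the roll can spin freely. Finish while still gripping the cap at that setting, so that it can be locked, and leave all the other things on the table where they are.

Things in the scene. Friction and masses are not known exactly. Their poses are not given: they have to be found in the camera images.
- roll_stand: fixed label roll stand: round dark steel base 120 mm in diameter and 12 mm high, on it a white label roll (81 mm in diameter, 12 to 64 mm up) and an aluminium clamp disc (76 mm in diameter) whose flat top is 70 mm above the table; origin: centre of the base's underside, on the upright axis of the thread. It does not move. The table (x = 0.35 to 0.53) is free for 0.2 m beside the stand's axis on its right when the stand is at y above 0.02, on its left otherwise.
- end_cap: black knurled end cap, closed on top, with a white pointer line on its grey top: an upright cylinder 38 mm in diameter and 40 mm high, screwed on the stand's post; origin: centre of its underside, z up. The underside stands 70 mm above the table when the cap has bottomed out, up to 6 mm more at the start.
- cap_grip (a point): point on the cap's axis, 25 mm above its underside (15 mm below its top): the height at which to grip it, at any yaw. The clamp disc's top is 25 to 31 mm below this point.
- cap_turn (a joint): turn of the end cap in rad: 0 = bottomed out against a hard stop, positive = unscrewed (anticlockwise seen from above); it starts somewhere between 1.6 and 2.9 and cannot pass 4.2. The thread is coarse, 12 mm per turn (1.9 mm per rad): the cap sinks as it turns clockwise. It turns with about 0.1 N m of friction and stays where it is left.
- core: the empty cardboard core, a plain tube 56 mm outside, 47 mm inside, 32 mm high, about 40 g, dropped loosely round the end cap and standing on the clamp disc; origin: centre of its underside, z along the tube
- core_center (a point): centre of the cardboard core, half-way up (16 mm above its lower end); at the start 86 mm above the table, and then the cap's top stands 24 to 30 mm above this point
- bin_clips: open blue parts bin 130 x 107 x 63 mm holding clips; a bystander, to be left alone; origin: centre of its underside
- wash_bottle: white squeeze bottle with red cap and thin spout, 62 mm thick, 185 mm tall, standing; a bystander, to be left alone; origin: centre of its underside
- box_blades: small carton 35 x 75 x 45 mm with a blue stripe; a bystander, to be left alone; origin: centre of its underside
- marker_blue: felt marker with blue cap, lying, 130 mm long, 20 mm thick; a bystander, to be left alone; origin: centre of its underside
- caliper: digital caliper lying flat, 228 x 65 x 19 mm; a bystander, to be left alone; origin: centre of its underside
- screwdriver: screwdriver with red handle, lying, 198 mm long, 28 mm thick; a bystander, to be left alone; origin: centre of its underside
Things that resemble listed ones, but are neither listed nor needed, are in the scene too. Leave any yellow look-alike of the core alone.

How it is judged:
By the outcome, as a careful person would: the job done as asked, in the order asked, and still so for the second after the job is handed in, while the arm keeps its last pose, push and grip.
It also fails if it takes over 59 s, if anything falls off the work surface, if the arm or the gripper's body presses on something with over 40 N, if the wrist force passes 120 N, or if a joint passes its speed limit or range.

## Working session

There is one attempt and no reset: what is moved stays moved. The work goes in short steps, Python scripts to look and compute and a tool call to move; the robot and the scene stay as the last step left them, time stands still between calls to the robot, and variables do not carry over. Pictures are saved under pics/ and viewed, and the job is handed in when it is done.

Besides the shell and the picture viewer there is one more tool, called after ">>>" as a command line: name --pt "numbers of a row" for each row, then --argument value for the rest. apply_moves: Moves the arm, as the interface text tells. Its arguments: {"type":"object","properties":{"moves":{"type":"array","items":{"type":"array","items":{"type":"number"}}},"newtons":{"type":"number"}},"required":["moves"]}

```bash
mkdir -p pics; ls
python3 - <<'E'
from cell import manip
import cv2,numpy as np
o=manip.get_obs()
for k,v in o.items(): print(k,np.round(v,3).tolist())
for n in ["scene","top"]:
    s=manip.snapshot(n); cv2.imwrite(f"pics/{n}0.png",cv2.cvtColor(s["img"],cv2.COLOR_RGB2BGR))
    print(n,np.round(s["intrinsics"],1).tolist(),s["distortion"],np.round(s["world_from_camera"],3).tolist())
E
```

```text
pics
clock 0.0
q [-85.524, 5.999, 5.526, 89.605, -0.001, 77.527]
qvel [0.024, 0.016, -0.074, -0.06, 0.026, -0.053]
tau [-0.0, -55.694, 50.364, 0.017, -0.0, -0.0]
ee_pos [0.175, -0.574, 0.404]
tcp_rot [[0.957, 0.292, -0.0], [0.292, -0.957, 0.001], [0.0, -0.001, -1.0]]
ft_force [-0.3, -0.159, 0.871]
torque [0.017, -0.025, -0.054]
opening 0.085
scene [[370.6, 0.0, 255.5], [0.0, 370.6, 192.1], [0.0, 0.0, 1.0]] [-0.02801117  0.          0.          0.          0.        ] [[0.742, -0.364, 0.563, -0.229], [-0.671, -0.417, 0.613, -0.731], [0.012, -0.833, -0.554, 0.808], [0.0, 0.0, 0.0, 1.0]]
top [[451.2, 0.0, 251.2], [0.0, 451.2, 191.6], [0.0, 0.0, 1.0]] [-0.0020335  0.         0.         0.         0.       ] [[0.021, -0.997, 0.071, 0.361], [-1.0, -0.021, 0.002, 0.055], [-0.001, -0.071, -0.997, 1.696], [0.0, 0.0, 0.0, 1.0]]
```

View pics/scene0.png

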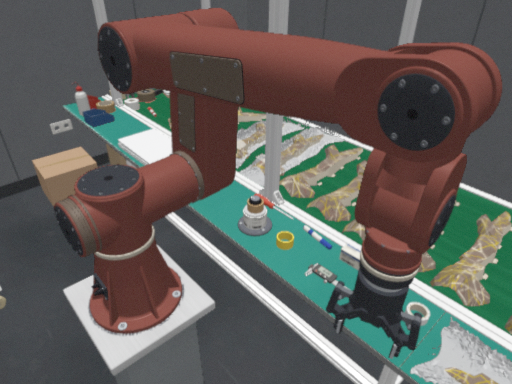

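View pics/top0.png

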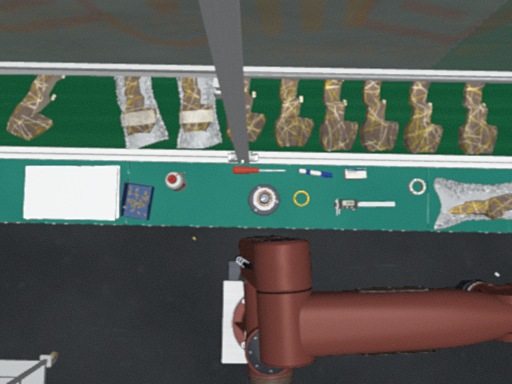

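The stand is at top-view pixel (264,199) with the yellow decoy at (301,198). The caliper, marker and screwdriver lie near it, and there is a pillar behind.

```bash
cat > h.py <<'E'
import cv2,numpy as np
from cell import manip
def snap(n,f=None):
    s=manip.snapshot(n)
    if f: cv2.imwrite(f"pics/{f}.png",cv2.cvtColor(s["img"],cv2.COLOR_RGB2BGR))
    return s
def ray(s,px):
    K=np.array(s["intrinsics"]);d=np.array(s["distortion"]);T=np.array(s["world_from_camera"])
    u=cv2.undistortPoints(np.array(px,float).reshape(-1,1,2),K,d).reshape(-1,2)
    return T[:3,3],np.c_[u,np.ones(len(u))]@T[:3,:3].T
def onplane(s,px,z):
    o,d=ray(s,px); return o+d*((z-o[2])/d[:,2])[:,None]
def proj(s,P):
    T=np.linalg.inv(np.array(s["world_from_camera"]));r=cv2.Rodrigues(T[:3,:3])[0]
    return cv2.projectPoints(np.array(P,float).reshape(-1,3),r,T[:3,3],np.array(s["intrinsics"]),np.array(s["distortion"]))[0].reshape(-1,2)
E
python3 - <<'E'
from h import *
s=snap("top"); im=s["img"]
pts={"stand":(264,199,.08),"yellow":(301,198,.02),"cal_l":(336,206,0),"cal_r":(395,204,0),"mk":(316,173,0),"sd_tip":(285,171,0),"sd":(234,170,0),"bottle":(175,180,.1),"edge_f":(264,228,0),"edge_b":(264,161,0),"pillar":(240,155,0),"bin":(138,200,.06)}
for k,(u,v,z) in pts.items(): print(k,np.round(onplane(s,[(u,v)],z)[0],3))
c=im[160:235,210:410]; cv2.imwrite("pics/topc.png",cv2.cvtColor(cv2.resize(c,None,fx=4,fy=4,interpolation=cv2.INTER_CUBIC),cv2.COLOR_RGB2BGR))
s=snap("scene");c=s["img"][180:280,200:350]; cv2.imwrite("pics/scc.png",cv2.cvtColor(cv2.resize(c,None,fx=5,fy=5,interpolation=cv2.INTER_CUBIC),cv2.COLOR_RGB2BGR))
E
```

```text
stand [0.451 0.012 0.08 ]
yellow [ 0.461 -0.127  0.02 ]
cal_l [ 0.435 -0.261  0.   ]
cal_r [ 0.447 -0.483  0.   ]
mk [ 0.558 -0.185  0.   ]
sd_tip [ 0.563 -0.067  0.   ]
sd [0.563 0.125 0.   ]
bottle [0.511 0.33  0.1  ]
edge_f [0.346 0.008 0.   ]
edge_b [0.599 0.013 0.   ]
pillar [0.62  0.104 0.   ]
bin [0.439 0.469 0.06 ]
```

View pics/topc.png

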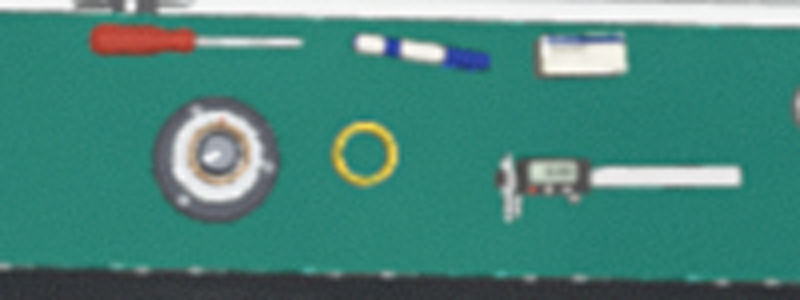

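View pics/scc.png

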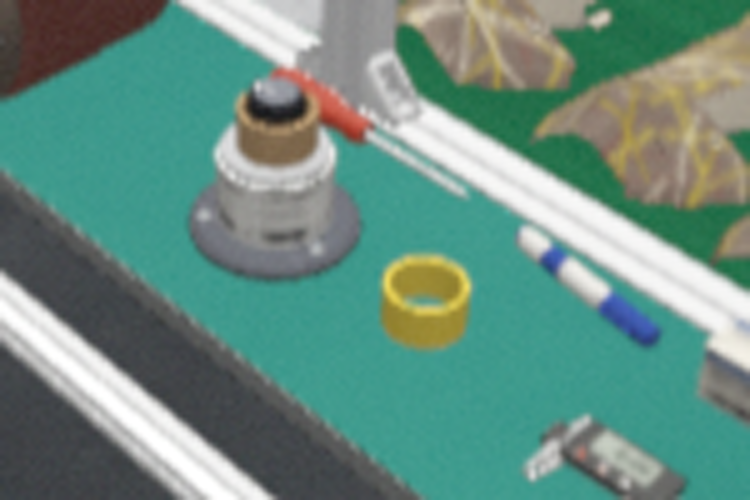

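>>> apply_moves --pt "1 2.7 -3 0 0 0 -8.5" --pt "1 5.4 -6 0 0 0 -17" --pt "1 8.1 -9 0.5 0 0 -25.5" --pt "1 10.9 -12 1 0 0 -34" --pt "1 13.6 -15 1 0 0 -42.5" --pt "1 16.3 -18 1.5 0 0 -51" --pt "1 19 -21 2 0 0 -59.5" --pt "1 21.7 -24 2 0 0 -68" --newtons 20

```text
clock: 1.0
ee_pos: [0.3128, -0.2795, 0.384]
tcp_rot: [[0.082, 0.997, -0.0], [0.997, -0.082, 0.0], [0.0, -0.0, -1.0]]
ft_force: [0.7, 0.2, 0.3]
opening: 0.0854
```

```bash
cat > st.py <<'E'
from h import *
import sys
def st(target=None,yaw=None):
    o=manip.get_obs();R=np.array(o["tcp_rot"]);p=np.array(o["ee_pos"])
    y=np.degrees(np.arctan2(R[1,1],R[0,1]))
    print("t",round(o["clock"],2),"p",p.round(4),"yawy",round(y,2),"q",np.round(o["q"],1),"F",np.round(o["ft_force"],1),"M",np.round(o["torque"],2),"open",round(float(o["opening"]),4),"tilt",R[:,2].round(4))
    if target is not None: print("tool shift cm",(R.T@(np.array(target)-p)*100).round(2))
    return o
if __name__=="__main__": st([float(a) for a in sys.argv[1:4]] if len(sys.argv)>3 else None)
E
python3 st.py 0.451 0.012 0.36
```

```text
t 1.0 p [ 0.3128 -0.2795  0.384 ] yawy -4.73 q [-59.8 -26.5 -25.6  91.    0.   34.9] F [0.7 0.2 0.3] M [ 0.01 -0.02  0.01] open 0.0854 tilt [-3.e-04  5.e-04 -1.e+00]
tool shift cm [30.19 11.38  2.41]
```

>>> apply_moves --pt "1 3.8 1.4 0.3 0 0 -8.5" --pt "1 7.6 2.8 0.6 0 0 -17" --pt "1 11.4 4.3 0.9 0 0 -25.5" --pt "1 15.2 5.7 1.2 0 0 -34" --pt "1 19 7.1 1.5 0 0 -42.5" --pt "1 22.8 8.6 1.8 0 0 -51" --pt "1 26.5 10 2.1 0 0 -59.5" --pt "1 30.2 11.4 2.4 0 0 -68"

```text
clock: 1.8
ee_pos: [0.4531, 0.0115, 0.3606]
tcp_rot: [[-0.893, 0.449, 0.0], [0.449, 0.893, -0.0], [-0.001, -0.0, -1.0]]
ft_force: [0.2, -0.7, -0.0]
opening: 0.0852
```

Run:
```python
from st import *
st([0.451,0.012,0.249])
s=snap("wrist","w1"); print(np.round(s["world_from_camera"],3).tolist(), np.round(s["intrinsics"],1).tolist())
```

```text
t 1.8 p [0.4531 0.0115 0.3606] yawy 63.32 q [-15.2 -20.5 -23.4  87.   -0.   11.5] F [ 0.2 -0.7 -0. ] M [-0.01 -0.02  0.  ] open 0.0852 tilt [ 4.e-04 -3.e-04 -1.e+00]
tool shift cm [ 0.22 -0.04 11.16]
[[0.45, 0.848, 0.281, 0.381], [0.893, -0.427, -0.141, 0.049], [0.001, 0.314, -0.949, 0.33], [0.0, 0.0, 0.0, 1.0]] [[277.7, 0.0, 261.0], [0.0, 277.7, 191.8], [0.0, 0.0, 1.0]]
```

View pics/w1.png

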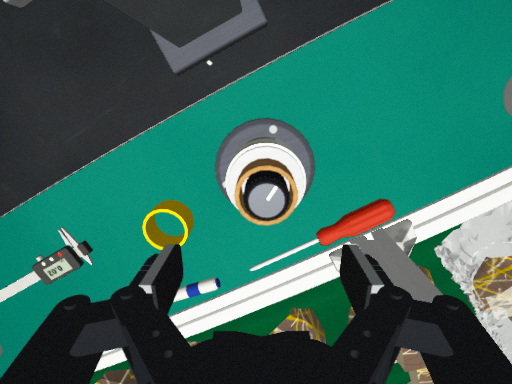

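The wrist view shows the base centred near (265,165), the core rim near (267,192), and the cap's grey top near (268,198) with its pointer towards the upper right.

Run:
```python
from st import *
s=snap("wrist","w2"); im=s["img"]; hsv=cv2.cvtColor(im,cv2.COLOR_RGB2HSV)
c=im[110:235,205:325]; cv2.imwrite("pics/w2c.png",cv2.cvtColor(cv2.resize(c,None,fx=4.5,fy=4.5,interpolation=cv2.INTER_CUBIC),cv2.COLOR_RGB2BGR))
for p in [(267,205),(262,190),(244,195),(292,200),(265,222),(268,215),(283,198),(230,160),(260,150)]: print(p,im[p[1],p[0]],hsv[p[1],p[0]])
```

```text
(267, 205) [158 165 172] [105  21 172]
(262, 190) [164 168 177] [111  19 177]
(244, 195) [118 122 130] [110  24 130]
(292, 200) [228 215 198] [ 17  34 228]
(265, 222) [202 156  90] [ 18 141 202]
(268, 215) [153 159 167] [107  21 167]
(283, 198) [27 28 25] [40 27 28]
(230, 160) [251 251 249] [ 30   2 251]
(260, 150) [246 247 246] [ 60   1 247]
```

View pics/w2c.png

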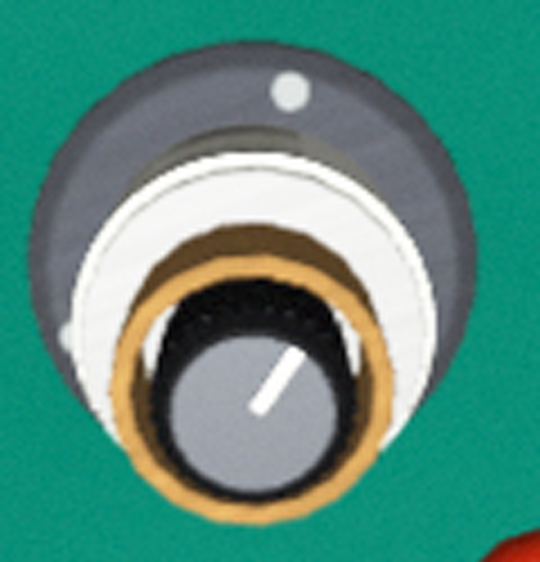

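```bash
cat > m.py <<'E'
from st import *
def circ(P):
    A=np.c_[2*P[:,:2],np.ones(len(P))];b=(P[:,:2]**2).sum(1);x=np.linalg.lstsq(A,b,rcond=None)[0]
    return x[:2],np.sqrt(x[2]+x[:2]@x[:2])
def big(mask,u,v):
    cs,_=cv2.findContours(mask.astype(np.uint8),cv2.RETR_EXTERNAL,cv2.CHAIN_APPROX_NONE)
    cs=[c for c in cs if len(c)>15]
    return min(cs,key=lambda c:abs(c.reshape(-1,2).mean(0)-[u,v]).sum()).reshape(-1,2)
E
python3 - <<'E'
from m import *
s=snap("wrist"); im=s["img"].astype(int); hsv=cv2.cvtColor(s["img"],cv2.COLOR_RGB2HSV).astype(int)
st()
R,G,B=im[...,0],im[...,1],im[...,2]
# orange rim
m=(hsv[...,0]>8)&(hsv[...,0]<24)&(hsv[...,1]>90)&(hsv[...,2]>160)
m[:, :200]=0;m[:,330:]=0;m[:120]=0;m[235:]=0
c=big(m,262,197); P=onplane(s,c,0.102); print("rim",len(c),circ(P))
m2=(B>=R)&(R>105)&(R<200)&(abs(R-B)<30); m2=m2|((R>200)&(G>200)&(B>200))
m2=cv2.morphologyEx(m2.astype(np.uint8),cv2.MORPH_OPEN,np.ones((3,3)))
m2[:180]=0;m2[:,:243]=0;m2[:,281:]=0;m2[222:]=0
c=big(m2,262,200)
for z in (.110,.113,.116): print("cap",z,len(c),circ(onplane(s,c,z)))
g=(G>R+40)&(G>B)  # green
m3=(~g).astype(np.uint8);m3[:, :205]=0;m3[:,325:]=0;m3[:110]=0;m3[200:]=0
c=big(m3,262,165);k=(c[:,1]<165)&(c[:,1]>112);print("base",k.sum(),circ(onplane(s,c[k],.012)))
E
```

```text
t 1.95 p [0.4529 0.0115 0.3602] yawy 63.19 q [-15.2 -20.4 -23.4  87.1  -0.   11.6] F [-0.4 -0.8  0.3] M [ 0.    0.08 -0.  ] open 0.0853 tilt [-1.e-03  2.e-04 -1.e+00]
rim 171 (array([0.45329601, 0.01718952]), np.float64(0.026805918320772778))
cap 0.11 99 (array([0.45449307, 0.01652846]), np.float64(0.01482168904399823))
cap 0.113 99 (array([0.45348787, 0.01699235]), np.float64(0.014619079202886225))
cap 0.116 99 (array([0.45248266, 0.01745625]), np.float64(0.014416469361814812))
base 132 (array([0.45133115, 0.0184203 ]), np.float64(0.05754708375571166))
```

>>> apply_moves --pt "1 0.3 0.5 3 0 0 0" --pt "1 0.3 0.5 6.5 0 0 0" --pt "1 0.3 0.5 9 0 0 0" --pt "1 0.3 0.5 11 0 0 0" --pt "1 0.3 0.5 11.3 0 0 0" --pt "1 0.3 0.5 11.3 0 0 0"

```text
clock: 2.55
ee_pos: [0.452, 0.0148, 0.2478]
tcp_rot: [[-0.89, 0.457, -0.001], [0.457, 0.89, -0.0], [0.001, -0.0, -1.0]]
ft_force: [0.1, -0.8, 0.2]
opening: 0.0856
```

Run:
```python
from m import *
st(); snap("wrist","w3")
```

```text
t 2.55 p [0.452  0.0148 0.2478] yawy 62.83 q [-14.8 -19.  -34.1  75.   -0.   12.4] F [ 0.1 -0.8  0.2] M [-0.05 -0.04  0.05] open 0.0856 tilt [-7.e-04 -1.e-04 -1.e+00]
```

View pics/w3.png

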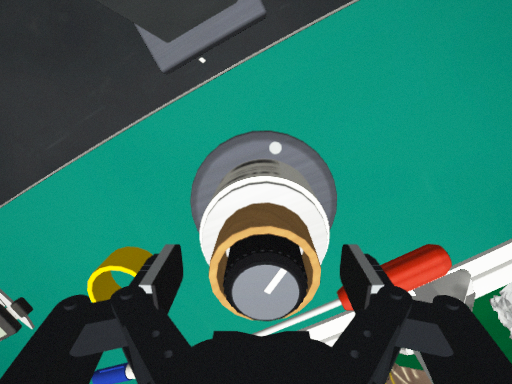

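>>> apply_moves --pt "1 0 0.2 0 0 0 0" --pt "-1 0 0.2 0 0 0 0" --pt "-1 0 0.2 0 0 0 0" --pt "-1 0 0.2 0 0 0 0" --pt "-1 0 0.2 0 0 0 0" --pt "-1 0 0.2 0 0 0 0" --newtons 25

```text
clock: 3.2
ee_pos: [0.4535, 0.0172, 0.2487]
tcp_rot: [[-0.891, 0.455, 0.001], [0.455, 0.891, -0.0], [-0.001, 0.0, -1.0]]
ft_force: [-1.0, 1.0, 6.3]
opening: 0.0556
```

Run:
```python
from m import *
st(); snap("wrist","w4")
```

```text
t 3.2 p [0.4535 0.0172 0.2487] yawy 62.96 q [-14.4 -18.9 -33.8  75.   -0.   12.6] F [-1.   1.   6.3] M [-0.    0.37  0.01] open 0.0556 tilt [ 1.2e-03 -5.0e-04 -1.0e+00]
```

View pics/w4.png

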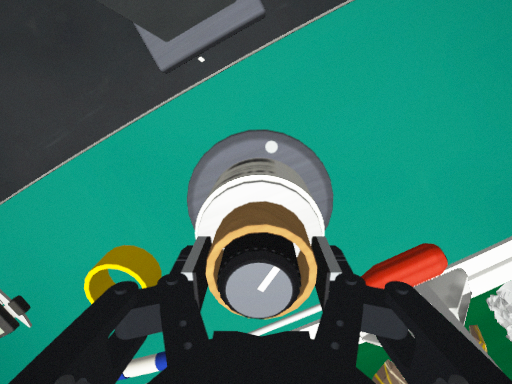

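>>> apply_moves --pt "-1 0 0 -1 0 0 0" --pt "-1 0 0 -2.5 0 0 0" --pt "-1 0 0 -4.5 0 0 0" --pt "-1 0 0 -6.5 0 0 0" --pt "-1 0 0 -8.5 0 0 0" --pt "-1 0 0 -10 0 0 0" --pt "-1 0 0 -10 0 0 0"

```text
clock: 3.95
ee_pos: [0.4538, 0.0171, 0.3505]
tcp_rot: [[-0.891, 0.455, 0.004], [0.455, 0.891, -0.001], [-0.004, 0.001, -1.0]]
ft_force: [-0.7, 0.1, -0.1]
opening: 0.0561
```

Run:
```python
from m import *
st([0.455,0.16,0.34]); snap("wrist","w5")
```

```text
t 3.95 p [0.4538 0.0171 0.3505] yawy 62.95 q [-14.4 -20.5 -24.5  85.8  -0.   12.6] F [-0.7  0.1 -0.1] M [-0.01  0.02  0.02] open 0.0561 tilt [ 0.0038 -0.0011 -1.    ]
tool shift cm [ 6.4  12.78  1.03]
```

View pics/w5.png

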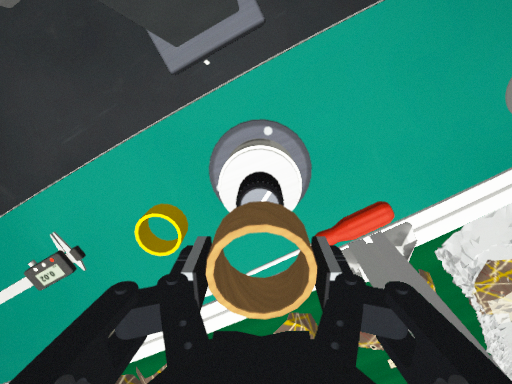

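>>> apply_moves --pt "-1 1.5 2.3 0 0 0 -8" --pt "-1 3.5 5.5 0 0 0 -16" --pt "-1 5.5 8.6 1 0 0 -24" --pt "-1 7 10.9 3 0 0 -32" --pt "-1 7.5 11.7 6 0 0 -40" --pt "-1 7.5 11.7 9.5 0 0 -48" --pt "-1 7.5 11.7 12.5 0 0 -54" --pt "-1 7.5 11.7 14 0 0 -54"

```text
clock: 4.8
ee_pos: [0.4378, 0.1557, 0.2036]
tcp_rot: [[-0.89, -0.457, -0.005], [-0.457, 0.89, -0.0], [0.005, 0.002, -1.0]]
ft_force: [-0.4, -0.4, -0.1]
opening: 0.0558
```

Run:
```python
from m import *
st([0.44,0.155,0.1787]); snap("wrist","w6")
```

```text
t 4.8 p [0.4378 0.1557 0.2036] yawy 117.18 q [  3.4 -14.4 -35.   69.7  -0.  -23.8] F [-0.4 -0.4 -0.1] M [-0.    0.    0.04] open 0.0558 tilt [-5.1e-03 -4.0e-04 -1.0e+00]
tool shift cm [-0.18 -0.17  2.49]
```

View pics/w6.png

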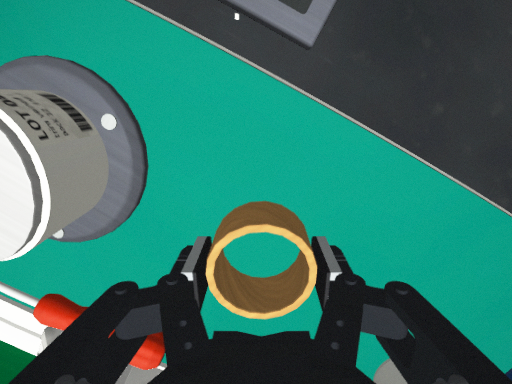

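>>> apply_moves --pt "-1 0 0 1 0 0 0" --pt "-1 0 0 1.8 0 0 0" --pt "-1 0 0 2.2 0 0 0" --pt "-1 0 0 2.2 0 0 0"

```text
clock: 5.25
ee_pos: [0.4396, 0.1555, 0.1855]
tcp_rot: [[-0.892, -0.453, -0.0], [-0.453, 0.892, -0.0], [0.0, 0.0, -1.0]]
ft_force: [0.2, 0.4, -0.1]
opening: 0.0556
```

>>> apply_moves --pt "-1 0 0 0.3 0 0 0" --pt "-1 0 0 0.5 0 0 0" --pt "-1 0 0 0.6 0 0 0" --pt "-1 0 0 0.6 0 0 0"

```text
clock: 5.65
ee_pos: [0.4396, 0.1555, 0.1796]
tcp_rot: [[-0.891, -0.453, -0.0], [-0.453, 0.891, -0.0], [0.0, -0.0, -1.0]]
ft_force: [0.5, 0.5, -0.6]
opening: 0.0563
```

>>> apply_moves --pt "-1 0 0 0.05 0 0 0" --pt "-1 0 0 0.1 0 0 0" --pt "-1 0 0 0.1 0 0 0"

```text
clock: 5.95
ee_pos: [0.4397, 0.1556, 0.1788]
tcp_rot: [[-0.891, -0.453, 0.0], [-0.453, 0.891, -0.0], [-0.0, -0.0, -1.0]]
ft_force: [0.3, -0.1, -0.3]
opening: 0.056
```

>>> apply_moves --pt "-1 0 0 0.05 0 0 0" --pt "-1 0 0 0.1 0 0 0" --pt "-1 0 0 0.1 0 0 0"

```text
clock: 6.25
ee_pos: [0.4397, 0.1556, 0.1786]
tcp_rot: [[-0.891, -0.453, 0.0], [-0.453, 0.891, -0.0], [-0.0, -0.0, -1.0]]
ft_force: [-5.6, -0.3, 11.0]
opening: 0.0562
```

>>> apply_moves --pt "-1 0 0 -0.05 0 0 0" --pt "0 0 0 -0.05 0 0 0" --pt "1 0 0 -0.05 0 0 0" --pt "1 0 0 -0.05 0 0 0" --pt "1 0 0 -0.05 0 0 0" --pt "1 0 0 -0.05 0 0 0"

```text
clock: 6.85
ee_pos: [0.4396, 0.1555, 0.178]
tcp_rot: [[-0.891, -0.453, -0.0], [-0.453, 0.891, -0.0], [0.0, 0.0, -1.0]]
ft_force: [-0.3, 0.0, 0.3]
opening: 0.0854
```

Run:
```python
from m import *
st([0.453,0.0175,0.33]); snap("wrist","w7")
```

```text
t 6.85 p [0.4396 0.1555 0.178 ] yawy 116.95 q [  3.3 -12.8 -36.4  66.4  -0.  -23.6] F [-0.3  0.   0.3] M [ 0.03 -0.   -0.06] open 0.0854 tilt [-2.e-04 -1.e-04 -1.e+00]
tool shift cm [  5.06 -12.91 -15.2 ]
```

View pics/w7.png

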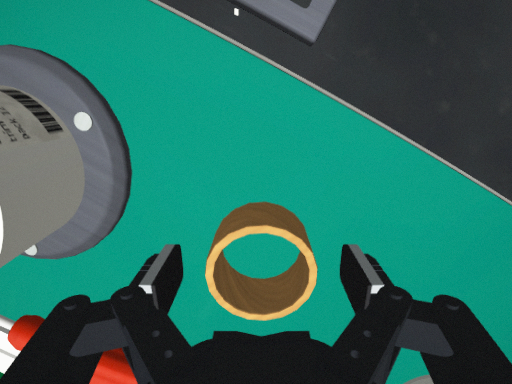

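>>> apply_moves --pt "1 0 0 -2 0 0 0" --pt "1 0 0 -6 0 0 0" --pt "1 0 0 -10 0 0 -8" --pt "1 1.2 -3 -14 0 0 -16" --pt "1 2.7 -7 -15.2 0 0 -24" --pt "1 4.2 -10.7 -15.2 0 0 -32" --pt "1 5.1 -12.9 -15.2 0 0 -40" --pt "1 5.1 -12.9 -15.2 0 0 -48"

```text
clock: 7.7
ee_pos: [0.4529, 0.0147, 0.3304]
tcp_rot: [[-0.257, -0.966, 0.001], [-0.966, 0.257, -0.001], [0.001, -0.001, -1.0]]
ft_force: [0.2, 1.0, 0.1]
opening: 0.0856
```

>>> apply_moves --pt "1 0 0 0 0 0 -7" --pt "1 0 0 0 0 0 -7" --pt "1 0 0 0 0 0 -7" --newtons 70

```text
clock: 8.0
ee_pos: [0.4526, 0.0175, 0.3301]
tcp_rot: [[-0.144, -0.99, -0.0], [-0.99, 0.144, -0.0], [0.0, -0.0, -1.0]]
ft_force: [0.1, -0.5, -0.7]
opening: 0.0854
```

Run:
```python
from m import *
st([0.453,0.0175,0.2]); snap("wrist","w8"); snap("top","t8")
```

```text
t 8.0 p [0.4526 0.0175 0.3301] yawy 171.75 q [-14.4 -20.5 -26.6  83.9  -0.  -96.2] F [ 0.1 -0.5 -0.7] M [-0.   -0.04  0.02] open 0.0854 tilt [-0. -0. -1.]
tool shift cm [-0.   -0.04 13.01]
```

View pics/w8.png

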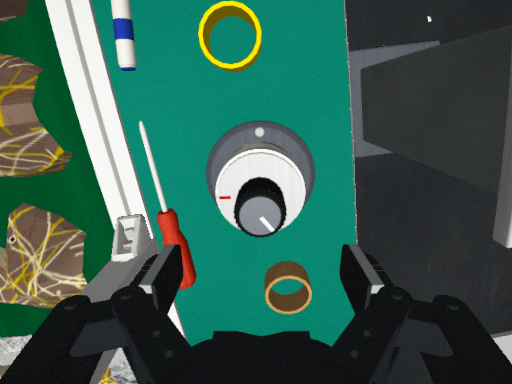

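The core stands clear at (288,288). The cap's grey top is at (261,216) and its pointer points to the lower right.

```bash
cat > cap.py <<'E'
from m import *
def captop(s,u,v,r=30):
    im=s["img"].astype(int);R,G,B=im[...,0],im[...,1],im[...,2]
    m=((R>100)&(abs(R-B)<35)&(abs(R-G)<25)).astype(np.uint8)
    k=np.zeros_like(m);k[v-r:v+r,u-r:u+r]=1;m*=k
    m=cv2.morphologyEx(m,cv2.MORPH_OPEN,np.ones((3,3)))
    n,l,_,_=cv2.connectedComponentsWithStats(m)
    m=(l==l[v,u]).astype(np.uint8)
    c=big(m,u,v)
    w=(m>0)&(R>205)
    return c,np.argwhere(w)[:,::-1]
E
python3 - <<'E'
from cap import *
s=snap("wrist"); c,w=captop(s,257,213,22)
print(c.min(0),c.max(0),w.mean(0))
for z in (.110,.113,.116):
    o,r=circ(onplane(s,c,z)); p=onplane(s,w,z)[:,:2]; d=p.mean(0)-o
    print(z,o,r,"pointer",np.degrees(np.arctan2(d[1],d[0])),len(p))
c2=s["img"][140:240,200:320]; cv2.imwrite("pics/w8c.png",cv2.cvtColor(cv2.resize(c2,None,fx=5,fy=5,interpolation=cv2.INTER_CUBIC),cv2.COLOR_RGB2BGR))
E
```

```text
[240 197] [278 234] [266.65333333 223.54666667]
0.11 [0.4537079  0.01953005] 0.014817663713497116 pointer 121.75450237135642 75
0.113 [0.45350514 0.01825729] 0.014583068087596417 pointer 121.75450237135408 75
0.116 [0.45330239 0.01698452] 0.014348472461677452 pointer 121.75450237135433 75
```

View pics/w8c.png

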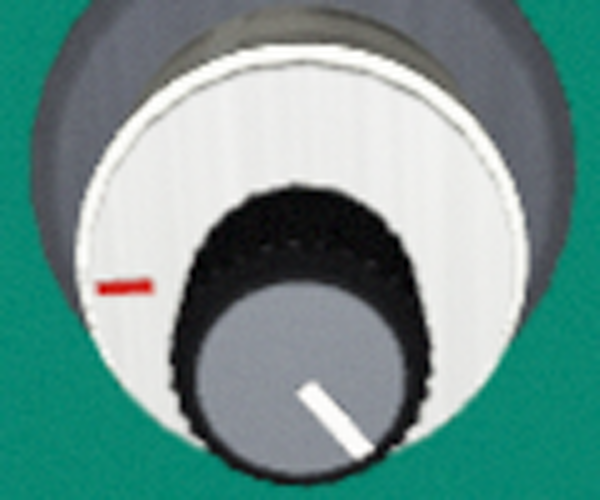

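>>> apply_moves --pt "1 0 -0.05 2.5 0 0 0" --pt "1 0 -0.05 5 0 0 0" --pt "1 0 -0.05 7 0 0 0" --pt "1 0 -0.05 7.5 0 0 0" --pt "1 0 -0.05 7.5 0 0 0" --pt "1 0 -0.05 7.5 0 0 0" --newtons 60

```text
clock: 8.75
ee_pos: [0.4535, 0.0174, 0.2563]
tcp_rot: [[-0.14, -0.99, 0.001], [-0.99, 0.14, -0.0], [0.0, -0.001, -1.0]]
ft_force: [0.3, 0.2, -0.0]
opening: 0.0855
```

Run:
```python
from m import *
st([0.4532,0.0174,0.2545]); snap("wrist","w9")
```

```text
t 8.75 p [0.4535 0.0174 0.2563] yawy 171.93 q [-14.4 -19.1 -33.2  75.8  -0.  -96.3] F [ 0.3  0.2 -0. ] M [-0.04  0.01  0.01] open 0.0855 tilt [ 1.2e-03 -4.0e-04 -1.0e+00]
tool shift cm [0.   0.03 0.18]
```

View pics/w9.png

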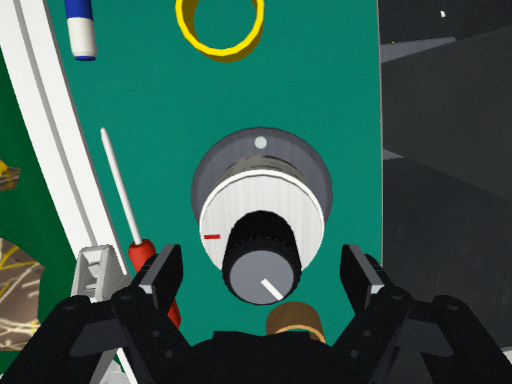

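Centred on the cap at (262,275). Lowering a little and closing.

>>> apply_moves --pt "1 0 0 0.2 0 0 0" --pt "-1 0 0 0.2 0 0 0" --pt "-1 0 0 0.2 0 0 0" --pt "-1 0 0 0.2 0 0 0" --pt "-1 0 0 0.2 0 0 0" --pt "-1 0 0 0.2 0 0 0" --pt "-1 0 0 0.2 0 0 0" --newtons 60

```text
clock: 9.5
ee_pos: [0.4533, 0.0173, 0.2536]
tcp_rot: [[-0.14, -0.99, 0.001], [-0.99, 0.14, -0.0], [0.0, -0.001, -1.0]]
ft_force: [0.7, 0.8, 4.3]
opening: 0.0366
```

Run:
```python
from m import *
st(); snap("wrist","w10")
```

```text
t 9.5 p [0.4533 0.0173 0.2536] yawy 171.95 q [-14.4 -19.  -33.4  75.6  -0.  -96.4] F [0.7 0.8 4.3] M [ 0.06 -0.02  0.02] open 0.0366 tilt [ 8.e-04 -2.e-04 -1.e+00]
```

View pics/w10.png

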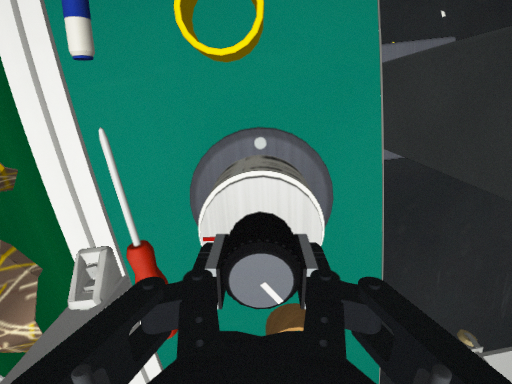

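>>> apply_moves --pt "-1 0 0 0.02 0 0 6" --pt "-1 0 0 0.05 0 0 14" --pt "-1 0 0 0.07 0 0 22" --pt "-1 0 0 0.1 0 0 30" --pt "-1 0 0 0.13 0 0 38" --pt "-1 0 0 0.15 0 0 46" --pt "-1 0 0 0.18 0 0 54" --pt "-1 0 0 0.2 0 0 60"

```text
clock: 10.35
ee_pos: [0.4539, 0.0169, 0.2517]
tcp_rot: [[-0.93, -0.368, 0.003], [-0.368, 0.93, -0.001], [-0.002, -0.002, -1.0]]
ft_force: [5.5, -3.3, 1.6]
opening: 0.0368
```

Run:
```python
from m import *
st(); snap("wrist","w11")
```

```text
t 10.35 p [0.4539 0.0169 0.2517] yawy 111.62 q [-14.4 -19.  -33.6  75.2  -0.  -36. ] F [ 5.5 -3.3  1.6] M [-0.69 -1.05  0.11] open 0.0368 tilt [ 0.0027 -0.0015 -1.    ]
```

View pics/w11.png

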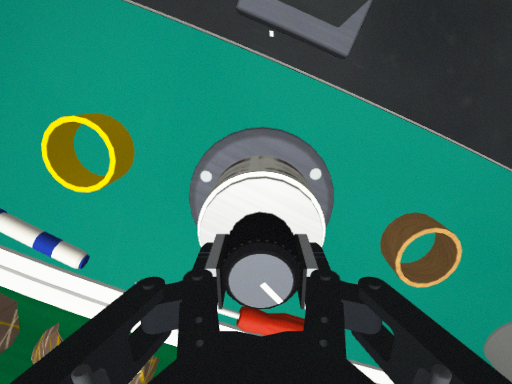

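>>> apply_moves --pt "-1 0 0 0.02 0 0 6" --pt "-1 0 0 0.04 0 0 12" --pt "-1 0 0 0.06 0 0 18" --pt "-1 0 0 0.08 0 0 24" --pt "-1 0 0 0.1 0 0 30"

```text
clock: 10.9
ee_pos: [0.454, 0.0166, 0.2507]
tcp_rot: [[-0.989, 0.145, 0.003], [0.145, 0.989, -0.003], [-0.003, -0.002, -1.0]]
ft_force: [5.1, -6.1, 0.4]
opening: 0.0368
```

```bash
python3 st.py
```

```text
t 10.9 p [0.454  0.0166 0.2507] yawy 81.67 q [-14.4 -18.9 -33.7  75.1  -0.1  -6.1] F [ 5.1 -6.1  0.4] M [-1.32 -1.01  0.09] open 0.0368 tilt [ 0.0028 -0.0027 -1.    ]
```

>>> apply_moves --pt "-1 0 0 0.01 0 0 4" --pt "-1 0 0 0.02 0 0 7" --pt "-1 0 0 0.03 0 0 10" --pt "-1 0 0 0.03 0 0 10"

```text
clock: 11.3
ee_pos: [0.454, 0.0165, 0.2504]
tcp_rot: [[-0.95, 0.312, 0.003], [0.312, 0.95, -0.003], [-0.003, -0.002, -1.0]]
ft_force: [4.6, -6.9, 0.1]
opening: 0.0365
```

```bash
python3 st.py
```

```text
t 11.3 p [0.454  0.0165 0.2504] yawy 71.79 q [-14.5 -18.9 -33.7  75.1  -0.1   3.7] F [ 4.6 -6.9  0.1] M [-1.43 -1.06 -0.12] open 0.0365 tilt [ 0.0026 -0.0031 -1.    ]
```

>>> apply_moves --pt "-1 0 0 0.01 0 0 4" --pt "-1 0 0 0.03 0 0 8"

```text
clock: 11.5
ee_pos: [0.454, 0.0164, 0.2501]
tcp_rot: [[-0.897, 0.442, 0.003], [0.442, 0.897, -0.003], [-0.004, -0.002, -1.0]]
ft_force: [4.1, -7.6, 1.3]
opening: 0.0368
```

```bash
python3 st.py
```

```text
t 11.5 p [0.454  0.0164 0.2501] yawy 63.74 q [-14.5 -18.9 -33.7  75.   -0.2  11.8] F [ 4.1 -7.6  1.3] M [-1.69 -0.97  0.05] open 0.0368 tilt [ 0.0026 -0.0034 -1.    ]
```

>>> apply_moves --pt "-1 0 0 0.01 0 0 4" --pt "-1 0 0 0.03 0 0 8"

```text
clock: 11.7
ee_pos: [0.4539, 0.0163, 0.2498]
tcp_rot: [[-0.826, 0.563, 0.002], [0.563, 0.826, -0.004], [-0.004, -0.002, -1.0]]
ft_force: [4.0, -8.4, 0.2]
opening: 0.0368
```

```bash
python3 st.py
```

```text
t 11.7 p [0.4539 0.0163 0.2498] yawy 55.73 q [-14.5 -18.9 -33.7  75.   -0.2  19.8] F [ 4.  -8.4  0.2] M [-1.78 -0.78  0.06] open 0.0368 tilt [ 0.0023 -0.0038 -1.    ]
```

>>> apply_moves --pt "-1 0 0 0.01 0 0 4" --pt "-1 0 0 0.03 0 0 8"

```text
clock: 11.9
ee_pos: [0.4539, 0.0162, 0.2495]
tcp_rot: [[-0.74, 0.673, 0.002], [0.673, 0.74, -0.004], [-0.004, -0.002, -1.0]]
ft_force: [2.4, -9.9, 1.2]
opening: 0.0366
```

```bash
python3 st.py
```

```text
t 11.9 p [0.4539 0.0162 0.2495] yawy 47.72 q [-14.5 -18.9 -33.7  75.   -0.2  27.8] F [ 2.4 -9.9  1.2] M [-2.03 -0.66  0.12] open 0.0366 tilt [ 0.0021 -0.004  -1.    ]
```

>>> apply_moves --pt "-1 0 0 0.01 0 0 3" --pt "-1 0 0 0.02 0 0 6"

```text
clock: 12.1
ee_pos: [0.4538, 0.0162, 0.2494]
tcp_rot: [[-0.667, 0.745, 0.002], [0.745, 0.667, -0.004], [-0.005, -0.001, -1.0]]
ft_force: [3.1, -10.4, 3.5]
opening: 0.0368
```

```bash
python3 st.py
```

```text
t 12.1 p [0.4538 0.0162 0.2494] yawy 41.81 q [-14.5 -18.9 -33.8  75.   -0.2  33.7] F [  3.1 -10.4   3.5] M [-2.13 -0.54  1.1 ] open 0.0368 tilt [ 0.0019 -0.0043 -1.    ]
```

>>> apply_moves --pt "-1 0 0 0.01 0 0 3" --pt "-1 0 0 0.02 0 0 6"

```text
clock: 12.3
ee_pos: [0.4535, 0.0165, 0.2492]
tcp_rot: [[-0.586, 0.81, 0.001], [0.81, 0.586, -0.004], [-0.004, -0.001, -1.0]]
ft_force: [-0.6, -8.4, 6.6]
opening: 0.0366
```

Run:
```python
from m import *
st(); snap("wrist","w12")
```

```text
t 12.3 p [0.4535 0.0165 0.2492] yawy 35.88 q [-14.4 -18.9 -33.8  75.   -0.2  39.7] F [-0.6 -8.4  6.6] M [-1.7   0.15  1.31] open 0.0366 tilt [ 0.0011 -0.0036 -1.    ]
```

View pics/w12.png

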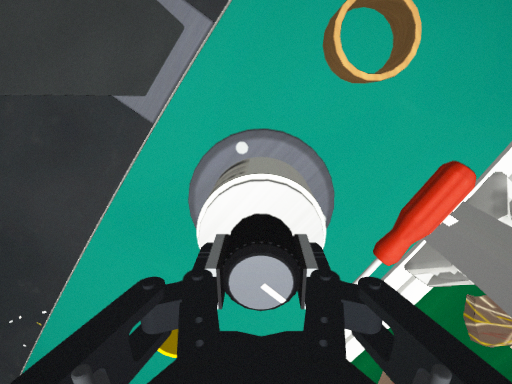

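```bash
cat > ptr.py <<'E'
from cap import *
# pointer direction in the tool frame from saved wrist picture: same camera pose relative to tool
def ptr(s,R,z):
    im=s["img"].astype(int);mn=im.min(2)
    k=np.zeros(mn.shape,bool);k[252:308,230:294]=1
    w=np.argwhere((mn>215)&k)[:,::-1]
    mn2=((im[...,0]>100)&k&(abs(im[...,0]-im[...,2])<40)).astype(np.uint8)
    c=big(cv2.morphologyEx(mn2,cv2.MORPH_OPEN,np.ones((5,5))),261,279)
    o,r=circ(onplane(s,c,z)); P=onplane(s,w,z)[:,:2]
    l=cv2.fitLine(P.astype(np.float32),cv2.DIST_L2,0,.01,.01).ravel()[:2]
    d=P.mean(0)-o
    if l@d<0:l=-l
    a=np.degrees(np.arctan2(*l[::-1])); y=np.degrees(np.arctan2(R[1,1],R[0,1]))
    print("n",len(w),"centre",o.round(4),"r",round(r,4),"line ang",round(a,1),"centroid ang",round(np.degrees(np.arctan2(*d[::-1])),1),"tool yaw",round(y,2),"diff",round((a-y+180)%360-180,1))
if __name__=="__main__":
    s=snap("wrist");R=np.array(manip.get_obs()["tcp_rot"]);ptr(s,R,.110)
    T=np.array(s["world_from_camera"]).copy()
    # compare with the stored frames (undo tool yaw): same tool, swap image
    for n in ("w10","w11","w12"):
        s2=dict(s);s2["img"]=cv2.imread(f"pics/{n}.png")[...,::-1]; print(n,end=" ");ptr(s2,R,.110 if n=="w12" else .113)
E
python3 ptr.py
```

```text
n 163 centre [0.4532 0.0174] r 0.0147 line ang -7.2 centroid ang -10.0 tool yaw 35.9 diff -43.1
w10 n 139 centre [0.4515 0.0199] r 0.0142 line ang -15.5 centroid ang -16.9 tool yaw 35.9 diff -51.4
w11 n 165 centre [0.4515 0.0198] r 0.0143 line ang -13.9 centroid ang -17.1 tool yaw 35.9 diff -49.8
w12 n 163 centre [0.4532 0.0174] r 0.0147 line ang -7.2 centroid ang -9.9 tool yaw 35.9 diff -43.1
```

The moment rose to 1.1–1.3 N m near 129°. The pointer then slipped about 7° in the jaws, so the cap is at its stop with the pointer near -8°. Next I back it off.

>>> apply_moves --pt "-1 0 0 -0.01 0 0 -4" --pt "-1 0 0 -0.04 0 0 -12" --pt "-1 0 0 -0.07 0 0 -20" --pt "-1 0 0 -0.09 0 0 -28" --pt "-1 0 0 -0.12 0 0 -36" --pt "-1 0 0 -0.15 0 0 -44" --pt "-1 0 0 -0.17 0 0 -52" --pt "-1 0 0 -0.2 0 0 -60"

```text
clock: 13.2
ee_pos: [0.4536, 0.0167, 0.2512]
tcp_rot: [[-0.994, -0.108, 0.001], [-0.108, 0.994, -0.002], [-0.001, -0.003, -1.0]]
ft_force: [0.9, -4.7, 4.3]
opening: 0.0366
```

>>> apply_moves --pt "-1 0 0 -0.03 0 0 -8" --pt "-1 0 0 -0.05 0 0 -16" --pt "-1 0 0 -0.08 0 0 -24" --pt "-1 0 0 -0.1 0 0 -30" --pt "-1 0 0 -0.1 0 0 -30"

```text
clock: 13.7
ee_pos: [0.4535, 0.0169, 0.2522]
tcp_rot: [[-0.809, -0.588, 0.001], [-0.588, 0.809, -0.002], [0.0, -0.002, -1.0]]
ft_force: [-0.4, -5.4, 5.5]
opening: 0.0369
```

Run:
```python
from ptr import *
o=st(); s=snap("wrist","w13"); ptr(s,np.array(o["tcp_rot"]),.113)
st()
```

```text
t 13.7 p [0.4535 0.0169 0.2522] yawy 126.02 q [-14.4 -19.  -33.5  75.4  -0.1 -50.5] F [-0.4 -5.4  5.5] M [-1.05 -0.15  0.07] open 0.0369 tilt [ 0.0013 -0.0019 -1.    ]
n 157 centre [0.4534 0.0176] r 0.0147 line ang 81.2 centroid ang 78.7 tool yaw 126.02 diff -44.8
t 13.75 p [0.4535 0.0169 0.2522] yawy 125.83 q [-14.4 -19.  -33.5  75.3  -0.1 -50.3] F [ 0.5 -4.5  4.8] M [-0.97 -0.13  0.1 ] open 0.0369 tilt [ 0.0013 -0.002  -1.    ]
```

View pics/w13.png

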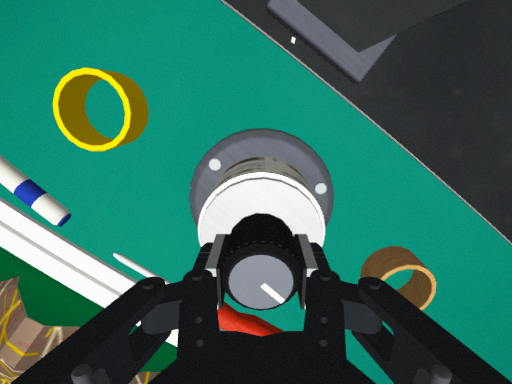

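>>> apply_moves --pt "-1 0 0 0 0 0 -1.5" --pt "-1 0 0 0 0 0 -1.5" --pt "-1 0 0 0 0 0 -1.5"

```text
clock: 14.05
ee_pos: [0.4535, 0.0169, 0.2522]
tcp_rot: [[-0.796, -0.606, 0.001], [-0.606, 0.796, -0.002], [0.0, -0.002, -1.0]]
ft_force: [0.8, -4.6, 5.8]
opening: 0.0364
```

Run:
```python
from ptr import *
o=st()
for i in range(3): s=snap("wrist","w14"+str(i)); ptr(s,np.array(o["tcp_rot"]),.113)
s=snap("top","t14"); c=s["img"][150:240,120:420]; cv2.imwrite("pics/t14c.png",cv2.cvtColor(cv2.resize(c,None,fx=2.6,fy=2.6,interpolation=cv2.INTER_CUBIC),cv2.COLOR_RGB2BGR))
snap("scene","s14"); st()
```

```text
t 14.05 p [0.4535 0.0169 0.2522] yawy 127.27 q [-14.4 -19.  -33.5  75.4  -0.1 -51.7] F [ 0.8 -4.6  5.8] M [-1.04 -0.08  0.01] open 0.0364 tilt [ 0.0013 -0.002  -1.    ]
n 157 centre [0.4534 0.0176] r 0.0147 line ang 82.5 centroid ang 79.9 tool yaw 127.27 diff -44.8
n 157 centre [0.4534 0.0176] r 0.0147 line ang 82.5 centroid ang 79.9 tool yaw 127.27 diff -44.8
n 157 centre [0.4534 0.0176] r 0.0147 line ang 82.5 centroid ang 79.9 tool yaw 127.27 diff -44.8
t 14.3 p [0.4535 0.0169 0.2522] yawy 127.27 q [-14.4 -19.  -33.5  75.4  -0.1 -51.7] F [ 0.7 -5.6  6.2] M [-1.03 -0.13  0.07] open 0.0365 tilt [ 0.0013 -0.002  -1.    ]
```

View pics/t14c.png

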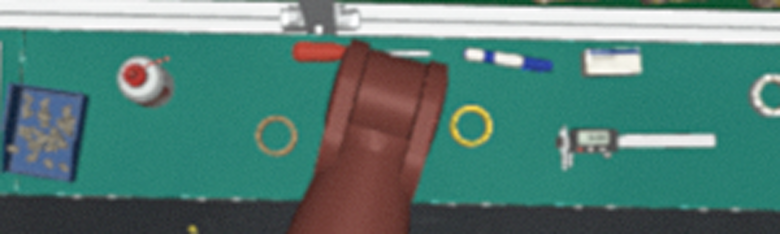

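View pics/s14.png

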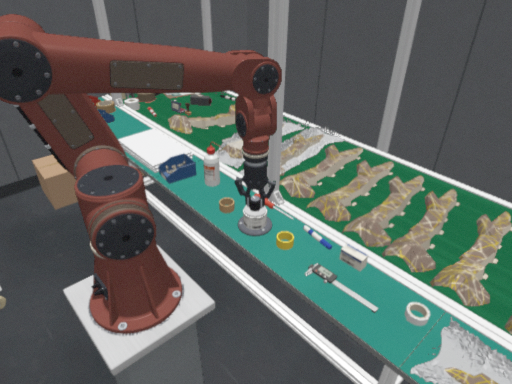

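The core stands clear of the stand at (227,205) in the scene view, and the bystanders are where they were. The back-off measures about 89.8°, so I'm handing in.

```bash
python3 -c "
from cell import manip
print(manip.finish_job())"
```

```text
the job is handed in; nothing more can be done
None
```

The job is handed in. The core is off the cap and standing on end on the free table at about (0.44, 0.155), to the left of the stand. The cap was screwed down to its stop, backed off a quarter turn, and is still gripped at that setting.

- **Bottoming out:** the cap turned about 129° clockwise before it stopped. The moment then jumped from about 0.1 to 1.1–1.3 N m, and the pads slipped about 7° on the cap.
- **Quarter turn:** because of that slip I set the back-off by the white pointer rather than the tool angle. A first back-off measured about 88.5°, so I turned it a little further. The pointer then read about 89.8° from the stop, good to about 1°; the tool itself turned 91.4°.
- **Last checks:** the core is upright and clear of the stand, and the other things and the yellow look-alike look unmoved. The job was at 14.3 s, with about 8 N still pressing on the gripper. The height the cap rose was not measured separately.

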